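# Seat a battery pack and switch the charger to its bay

### The arm

A 6-joint arm with a two-finger parallel gripper is mounted at the origin on the work surface. World frame = base frame: x ahead of the robot, y to its left, z up, the work surface at z = 0. Lengths are in mm, angles in rad, forces in N, time in s.
With the tool pointing down it reaches from about 350 to 975 mm from the base axis. Payload 7.1 kg.
Tool frame: the origin (TCP) lies midway between the tips of the shut fingers; the grasp point (between the pads) lies pinch_z behind it (pinch_z is the distance from the TCP to the grasp point, in mm); z points along the fingers, y is the line along which they close (so a half turn about z gives the same grasp; the last joint's range is limited). The gripper opens to 88 mm and grips with 3 to 60 N. Pads are 20 mm wide; open, the fingers measure 115 mm over their backs; the gripper's body (75 mm by 178 mm) begins 61 mm behind the grasp point.
Start: joints at [1.099, 0.423, 1.63, -0, 1.089, -0.019], TCP at [273.396, 562.014, 222.675] pointing down, gripper open.
Joint ranges: [-3, 3], [-0.9, 2.11], [0.09, 2.58], [-1.31, 4.45], [0.11, 2.69], [-2.54, 2.54]. Speed limits (rad/s): [2.39, 2.39, 3.01, 3.14, 3.14, 3.14].

### API

Orientations are given as a rotation vector (axis times angle).
In Python, from workcell import get_obs, get_image, close_job, pinch_z gives the robot as it stands.
- The arm moves only by the tool jog_arm, never from a script. Its argument "commands" is a list of rows, each a list of 3 entries, a list of its own where there are three numbers: the gripper command: -1 is shut, 1 is fully open, values between are in proportion, then the shift along the tool's x, y, z as a fraction of full scale, then the turn, a rotation vector about the tool's x, y, z as a fraction of full scale. In form: [[gripper, [tx, ty, tz], [rx, ry, rz]], ...]. A call has 1 to 10 rows; each row shifts and turns the commanded pose from where the row before left it, along the tool's axes as they then stand; what a row does not reach is not made up. Full scale, the value 1, is 0.1 m for a shift and 45 degrees for a turn. A row lasts 1/10 s, in which the tool goes at most 50 mm and 8.59 degrees, less where a joint would pass 70% of its speed; a pose out of reach is approached as far as the arm can. A call with a number of a shift or a turn outside -1 to 1 is refused whole. A call with a gripper value outside its range is refused whole. The fingers move at their own pace and stop on an object; the grip force is fixed at half the most. Time passes only in rows, so rows that do not move let the fingers close. It gives the time, the measured TCP pose, the force, the opening and the grip force at its end, in the units of the state.
- get_obs(): the state, without advancing time (a new reading comes with each control period).
- get_image(name): name is "scene" or "top" or "wrist"; returns a dict with "image" (384x512x3 uint8, blue, green, red), "z_map" (384x512 float32, mm along the optical axis (not along the pixel's ray), 0 where there is no reading), "intrinsics" (3x3 intrinsics, pixels), "k1" (the pictures are not rectified: a ray, as slopes to the right and down, at radius r is drawn at 1 + k1 r^2 times it, then the intrinsics apply), "eye" and "orientation" of the camera in the world; the wrist camera has in their place "mount" (4x4, takes a point from camera to tool coordinates, whose origin is the TCP and whose axes are the flange's). Camera axes: x right, y down, z forward; pixel columns grow to the right and rows downward; lengths in mm; the calibration is good to about 2 mm. A picture is of the moment at which its call begins: read the wrist's pose just before it.
- close_job(): hands the job in; it is judged then, once.
The state is a dict: "t": time; "qpos": joint angles; "qvel": joint speeds; "joint_torque": joint torques, N m; "ee_pos": TCP position; "orientation": TCP orientation; "ft_force": force on the tool from outside, world axes, zero at the start; "moment": the same for the moment, N m; "width": finger opening in mm; "grasp_force": force on a finger pad.
Only numpy, scipy, OpenCV 4.12 (cv2) and the standard library are available. Lean on these libraries where they do the work, as an engineer would, in place of code of your own. Each camera call takes 0.05 s, during which the arm holds its last target. There are 200 camera calls.

### The job

Slide the black battery pack forward in its charger bay until it sits fully home against the contacts. Then push in the charger's selector, turn it from the middle to the position on the side of the bay that holds the pack, and let it pop fully back out. Leave the screwdriver in the other bay and the other things on the bench where they are.

Things in the scene. Friction and masses are not known exactly. Their poses are not given: they have to be found in the camera images.
- charger: Two-bay battery charger, fixed. Origin on the bench under the centre of the control head's face; x points to its rear, y to its left, z up; yaw varies. Deck plate 235 x 350 mm (x -155 to +80), top at z = 8 mm, with a bay on each side and between them a white control head 140 mm wide, its 140 mm long face leaning back 35 degrees from level, looking to the front (-x) and up.
- left_bay (a point): On the deck at the left bay's far end, charger frame (50, 125, 8) mm, axes as the charger's. A contact block 26 mm high stands here, its face at x = +50. Two guide rails run from x -110 to +50 mm, inner faces 70 mm apart, 6 mm thick, 12 mm high above the deck. Bay open at the front (-x).
- right_bay (a point): The same point of the right bay, charger frame (50, -125, 8) mm; the right bay is the same in all.
- face (a point): Centre of the head's face, on the knob's axis: (0, 0, 95) mm in the charger frame, axes as the charger's. The face's outward normal is (-0.574, 0, 0.819), its up-slope direction (0.819, 0, 0.574). Three black ticks 58 mm from the axis mark the positions: up-slope (middle, off), 60 degrees to the left (left bay) and 60 degrees to the right (right bay).
- pack: Black laptop battery pack, loose, a slab 140 (x) x 62 (y) x 22 (z) mm, about 0.28 kg, paper label on top. Origin: centre of its underside; x along its length, brass contacts at its +x end. It lies on the deck in one of the two bays (either one), 25 to 45 mm short of the contact block. Home: front end against the block, so that its origin is at x = -20 mm in the charger frame.
- screwdriver: Screwdriver 142 mm long with a blue handle 22 x 20 mm, lying loose in the bay that does not hold the pack. Origin: underside, about its middle. Leave it.
- selector (a joint): Angle of the knob about the face's normal, rad: 0 = pointer up-slope (middle, off), +1.05 = to the left (+y) bay, -1.05 = to the right (-y) bay; stops at +-1.17. A lug locks it at these three positions (play about +-0.12); it will not turn until pushed in along its axis by 7 mm or more (press skirt or bar). Between positions it stays in when let go. Light friction, 0.05 N m.
- plunger (a joint): How far the selector is pushed in along its axis, m: 0 = fully out, 0.012 = bottomed. Spring: about 5 N to start, 10 N at the bottom. It pops back to 0 only at one of the three positions.
- selector_grip (a point): On the knob's axis, 39 mm off the face when out (half way up the grip bar); moves with the knob. z: outward normal, x: pointer direction. Black knob: round skirt 72 mm across, 10 mm thick, top 24 mm off the face; on it a grip bar 66 long x 16 wide x 28 mm high (top 52 mm off the face), along the pointer direction, reaching 36 mm to the pointer end (white line) and 30 mm the other way.
- drive: Aluminium external drive 120 x 78 x 14 mm lying beside the charger on its left. Bystander; origin under its centre.
- stamp: Red hand stamp, 42 mm across and 74 mm high, standing to the right of the charger. Bystander; origin under its centre.
- flux_bottle: Green flux bottle with red cap, 48 mm across, 120 mm high, standing behind the charger. Bystander; origin under its centre.
Not all that is in view belongs to the job. Of the things like the pack, leave any that is blue, purple or red; of the rest the larger one is meant.

How it is judged:
By the outcome, as a careful person would: the job done as asked, in the order asked, and still so for the second after the job is handed in, with the robot touching nothing.
It also fails if it takes over 58 s, if anything falls off the work surface, if the arm or the gripper's body presses on something with over 40 N, if the wrist force passes 120 N, or if a joint passes its speed limit or range.

## Working session

There is one attempt and no reset: what is moved stays moved. The work goes in short steps, Python scripts to look and compute and a tool call to move; the robot and the scene stay as the last step left them, time stands still between calls to the robot, and variables do not carry over. Pictures are saved under pics/ and viewed, at most 10 in all, crops included, and the job is handed in when it is done.

Besides the shell and the picture viewer there is one more tool, called after "Request:" by a JSON object that holds its "name" and its "arguments". jog_arm: Moves the arm, as the interface text tells. Its arguments: {"type":"object","properties":{"commands":{"type":"array","items":{"type":"array"}}},"required":["commands"]}

```bash
ls; mkdir -p pics
cat > h.py <<'E'
import numpy as np, cv2
from scipy.spatial.transform import Rotation as R
from workcell import get_obs, get_image, close_job, pinch_z
def cam(name):
    o=get_obs(); c=get_image(name)
    if 'mount' in c:
        T=np.eye(4); T[:3,:3]=R.from_rotvec(o['orientation']).as_matrix(); T[:3,3]=o['ee_pos']
        M=T@np.array(c['mount']); c['Rw'],c['e']=M[:3,:3],M[:3,3]
    else:
        q=np.array(c['orientation']); c['Rw']=q if q.shape==(3,3) else R.from_rotvec(q).as_matrix(); c['e']=np.array(c['eye'])
    return c
def slopes(c,uv):
    K=np.array(c['intrinsics']); d=(np.atleast_2d(uv)-[K[0,2],K[1,2]])/[K[0,0],K[1,1]]
    s=d.copy()
    for _ in range(20): s=d/(1+c['k1']*(s**2).sum(1,keepdims=True))
    return s
def plane(c,uv,z):
    s=slopes(c,uv); r=np.c_[s,np.ones(len(s))]@c['Rw'].T
    return c['e']+r*((z-c['e'][2])/r[:,2])[:,None]
def depth(c,uv):
    uv=np.atleast_2d(uv); z=np.array([c['z_map'][int(v),int(u)] for u,v in uv])
    return c['e']+(np.c_[slopes(c,uv),np.ones(len(uv))]*z[:,None])@c['Rw'].T
def cloud(c):
    v,u=np.mgrid[0:384,0:512]; return depth(c,np.c_[u.ravel(),v.ravel()]).reshape(384,512,3)
E
python3 - <<'E'
from h import *
print(get_obs(),pinch_z)
ims=[]
for n in('scene','top','wrist'):
    c=cam(n); print(n,c['intrinsics'],c['k1'],c['e'],c['Rw'].round(3).tolist()); cv2.imwrite(f'pics/{n}0.png',c['image'])
    np.savez(f'{n}0.npz',**{k:np.array(v) for k,v in c.items()})
E
```

```text
pics
{'t': 0.0, 'qpos': array([ 1.09897547e+00,  4.23841297e-01,  1.63068356e+00,  6.67018798e-06,
        1.08861819e+00, -1.89824097e-02]), 'qvel': array([-0.00107233,  0.00171191, -0.00015623, -0.00098546,  0.00077066,
        0.00164629]), 'joint_torque': array([-2.30196616e-03, -5.44618142e+01, -2.73659652e+01,  6.42590644e-02,
        2.27889681e-02, -1.45073718e-04]), 'ee_pos': array([273.15993374, 561.52228349, 221.90395369]), 'orientation': array([-7.05173532e-01, -3.06103359e+00,  2.35984425e-03]), 'ft_force': array([ 0.25399761,  0.0912737 , -0.30556026]), 'moment': array([-0.03252199,  0.03167592, -0.00943627]), 'grasp_force': 0.0, 'width': 87.88005326598412} 18.700000000000003
scene [[375.85304546   0.         249.29609939]
 [  0.         375.85304546 186.77396644]
 [  0.           0.           1.        ]] -0.055921922205799245 [1028.40532924 -385.68055796  724.24167593] [[0.669, 0.508, -0.543], [0.743, -0.457, 0.488], [0.0, -0.73, -0.683]]
top [[444.30633712   0.         253.32243261]
 [  0.         444.30633712 191.66417453]
 [  0.           0.           1.        ]] 0.025034291741379635 [ 482.24364673   34.72922079 1134.55016937] [[-0.004, -0.997, 0.075], [-1.0, 0.003, -0.001], [0.001, -0.075, -0.997]]
wrist [[322.36840938   0.         253.75407517]
 [  0.         322.36840938 193.14115892]
 [  0.           0.           1.        ]] -0.02565978336679622 [199.97281966 596.85827    383.33690459] [[0.438, 0.859, 0.264], [0.899, -0.418, -0.131], [-0.002, 0.295, -0.956]]
```

View pics/top0.png

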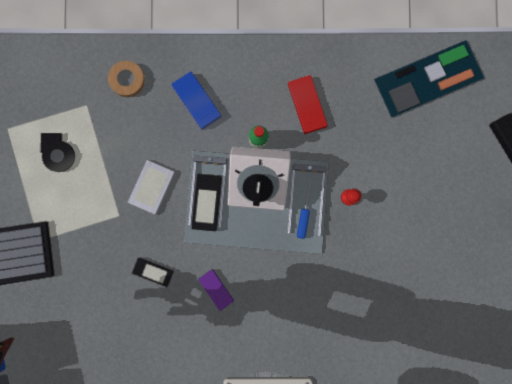

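View pics/scene0.png

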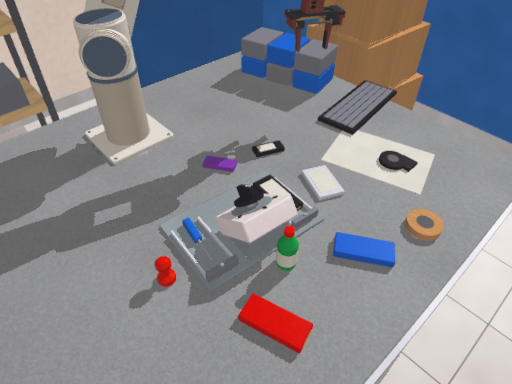

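The top view shows the charger with near-zero yaw, its deck corners at about (190,152), (328,160), (323,252) and (183,243). The black pack is in the left bay at (207,202), the knob is at (258,188), and the screwdriver is in the right bay at (303,222). The scene view agrees. The small black item at (153,271) is a decoy.

Run:
```python
from h import *
def load(n): return dict(np.load(n+'0.npz'))
for n in('top','scene'):
    c=load(n); P=cloud(c); img=c['image'].astype(int); hsv=cv2.cvtColor(c['image'],cv2.COLOR_BGR2HSV)
    ok=(c['z_map']>0)&(P[...,0]>320)&(P[...,0]<650)&(P[...,1]>-180)&(P[...,1]<240)
    print(n,'bench z',np.median(P[ok&(abs(P[...,2])<5)][:,2]))
    # head: white-ish pinkish, above 30mm
    hd=ok&(P[...,2]>45)&(hsv[...,2]>150)&(hsv[...,1]<60)
    Q=P[hd]; 
    cen,ex=Q.mean(0),0
    A=np.c_[Q,np.ones(len(Q))]
    # plane fit robust
    sel=np.ones(len(Q),bool)
    for _ in range(8):
        m=Q[sel].mean(0); nrm=np.linalg.svd(Q[sel]-m,full_matrices=False)[2][2]; nrm*=np.sign(nrm[2]); d=(Q-m)@nrm; sel=abs(d)<3
    print(' head n',nrm.round(3),'yaw',np.arctan2(-nrm[1],-nrm[0]).round(3),sel.sum(),'m',m.round(1))
    r=cv2.minAreaRect(Q[sel][:,:2].astype(np.float32)); print(' rect',r)
    # black pack
    bk=ok&(hsv[...,2]<50)&(P[...,2]>20)
    k,l,s,ce=cv2.connectedComponentsWithStats(bk.astype(np.uint8))
    for i in range(1,k):
        if s[i,4]>80:
            q=P[l==i]; print(' black',s[i],np.median(q,0).round(1),cv2.minAreaRect(q[:,:2].astype(np.float32)), np.percentile(q[:,2],[5,50,95]).round(1))
    # label
    lb=ok&(hsv[...,2]>150)&(hsv[...,1]<80)&(P[...,2]>18)&(P[...,2]<40)
    k,l,s,ce=cv2.connectedComponentsWithStats(lb.astype(np.uint8))
    for i in range(1,k):
        if s[i,4]>80:
            q=P[l==i]; print(' label',s[i],np.median(q,0).round(1),cv2.minAreaRect(q[:,:2].astype(np.float32)))
c=load('top'); P=cloud(c)
for col in (207,215):
  print(col,[(r,P[r,col].round(0).tolist()) for r in range(146,256,3)])
o=get_obs(); print(R.from_rotvec(o['orientation']).as_matrix().round(3))
im=cv2.resize(c['image'][135:265,165:345],None,fx=4,fy=4,interpolation=cv2.INTER_CUBIC); cv2.imwrite('pics/crop1.png',im)
```

```text
top bench z 0.4606101595306882
 head n [-0.571  0.051  0.82 ] yaw -0.089 1213 m [590.2  33.6 101.9]
 rect ((581.8756103515625, 24.02509307861328), (135.44435119628906, 113.39991760253906), 84.96086883544922)
 black [192 174  30  57 699] [571.9 146.5  30. ] ((539.8675537109375, 150.72201538085938), (61.93304443359375, 136.79725646972656), 84.40044403076172) [26.8 30.  33.5]
 black [243 174  31  32 640] [567.   25.2 122.4] ((567.9320068359375, 23.7314510345459), (64.14411926269531, 64.6467056274414), 43.54717254638672) [101.3 122.4 151.7]
 label [189 171   6  53  91] [552.9 189.3  20.2] ((553.0068969726562, 188.81312561035156), (5.697552680969238, 131.1624755859375), 85.44657135009766)
 label [196 190  20  33 521] [529.7 151.6  30.6] ((530.2560424804688, 152.19479370117188), (41.61817169189453, 77.58284759521484), 84.21089935302734)
scene bench z 1.1612319978278833
 head n [-0.517 -0.089  0.851] yaw 0.17 297 m [621.3  17.4 116.7]
 rect ((585.366455078125, 18.941696166992188), (138.5064239501953, 120.07569885253906), 88.93560791015625)
 black [234 176  38  31 478] [573.7  18.7 127.5] ((
[... 2224 characters left out ...]
 [567.0, 129.0, 33.0]), (194, [560.0, 129.0, 29.0]), (197, [552.0, 129.0, 30.0]), (200, [545.0, 129.0, 29.0]), (203, [537.0, 129.0, 28.0]), (206, [530.0, 129.0, 30.0]), (209, [522.0, 129.0, 32.0]), (212, [515.0, 129.0, 28.0]), (215, [507.0, 129.0, 29.0]), (218, [500.0, 129.0, 32.0]), (221, [492.0, 129.0, 29.0]), (224, [485.0, 129.0, 32.0]), (227, [477.0, 129.0, 28.0]), (230, [470.0, 128.0, 34.0]), (233, [462.0, 131.0, 6.0]), (236, [455.0, 131.0, 7.0]), (239, [447.0, 130.0, 10.0]), (242, [440.0, 130.0, 10.0]), (245, [432.0, 131.0, 2.0]), (248, [424.0, 131.0, 3.0]), (251, [417.0, 131.0, 1.0]), (254, [409.0, 131.0, -2.0])]
[[-0.899  0.437 -0.001]
 [ 0.437  0.899 -0.001]
 [ 0.    -0.001 -1.   ]]
```

View pics/crop1.png

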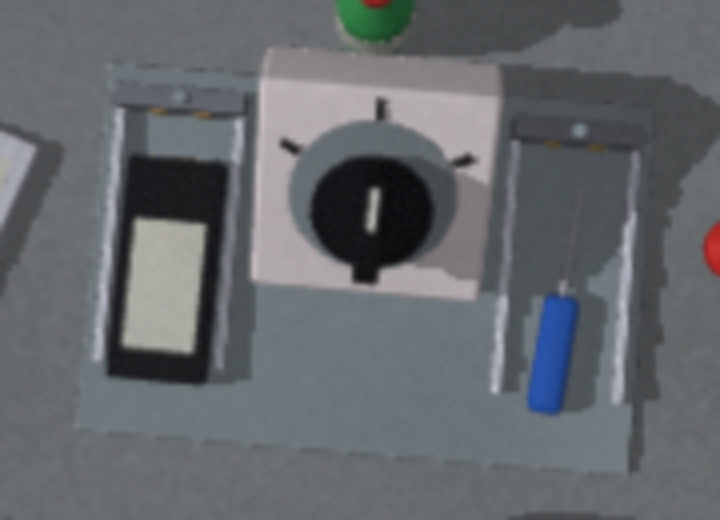

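Charger fit: origin ≈ (579, 23.5), yaw ≈ −0.09. The head plane passes through (0,0,95) to within 0.3 mm, and the deck edges and block face agree. The pack is in the left bay, about 30 mm short of home, with its top at z≈30 as expected. Next I turn the gripper and move to behind the pack.

Request:
{"name": "jog_arm", "arguments": {"commands": [[-0.45,[0,0,0],[0,0,-0.154]],[-0.45,[0,0,0],[0,0,-0.154]],[-0.45,[0,0,0],[0,0,-0.154]],[-0.45,[-0.187,-0.349,0],[0,0,0]],[-0.45,[-0.187,-0.349,0],[0,0,0]],[-0.45,[-0.187,-0.349,0],[0,0,0]],[-0.45,[-0.187,-0.349,0],[0,0,0]],[-0.45,[-0.187,-0.349,0],[0,0,0]],[-0.45,[-0.187,-0.349,0],[0,0,0]],[-0.45,[-0.187,-0.349,0],[0,0,0]]]}}

```text
t: 1.15
ee_pos: [382.1, 305.4, 222.6]
orientation: [-0.141, -3.138, 0.0]
ft_force: [0.1, -0.2, -0.2]
width: 23.7
grasp_force: 0.0
```

Request:
{"name": "jog_arm", "arguments": {"commands": [[-0.45,[-0.187,-0.349,0],[0,0,0]],[-0.45,[-0.187,-0.349,0],[0,0,0]],[-0.45,[-0.187,-0.349,0],[0,0,0]],[-0.45,[-0.187,-0.349,0],[0,0,0]],[-0.45,[0,0,0.35],[0,0,0]],[-0.45,[0,0,0.35],[0,0,0]],[-0.45,[0,0,0.3],[0,0,0]],[-0.45,[0,0,0.3],[0,0,0]],[-0.45,[0,0,0],[0,0,0]],[-0.45,[0,0,0],[0,0,0]]]}}

```text
t: 2.15
ee_pos: [443.6, 161.1, 92.7]
orientation: [-0.141, -3.137, 0.001]
ft_force: [0.4, 0.5, 0.3]
width: 24.0
grasp_force: 0.0
```

```bash
cat >> h.py <<'E'
O=np.array([579,23.5,0]); yaw=-0.09
C=R.from_euler('z',yaw).as_matrix()
def tochg(p): return (np.array(p)-O)@C
def state():
    o=get_obs(); M=R.from_rotvec(o['orientation']).as_matrix()
    print('t',o['t'],'tcp',o['ee_pos'].round(1),'chg',tochg(o['ee_pos']).round(1),'f',o['ft_force'].round(1),'w',round(o['width'],1)); print(M.round(3).tolist(), o['qpos'].round(2)); return o,M
E
python3 - <<'E'
from h import *
state(); c=cam('wrist'); cv2.imwrite('pics/w1.png',c['image'])
P=cloud(c); hsv=cv2.cvtColor(c['image'],cv2.COLOR_BGR2HSV); Q=tochg(P)
m=(c['z_map']>0)&(hsv[...,2]<60)&(Q[...,2]>22)&(Q[...,2]<38)&(abs(Q[...,1]-125)<45)
q=Q[m]; print(m.sum(), np.percentile(q,[1,50,99],axis=0).round(1) if m.sum() else '')
E
```

```text
t 2.15 tcp [443.6 161.1  92.7] chg [-147.3  124.9   92.7] f [0.4 0.5 0.3] w 24.0
[[-0.996, 0.09, -0.001], [0.09, 0.996, -0.0], [0.001, -0.001, -1.0]] [ 0.32  0.41  2.05 -0.    0.68 -1.16]
3397 [[-120.    93.5   23.2]
 [ -11.3  123.4   29.3]
 [  16.8  151.9   30.7]]
```

View pics/w1.png

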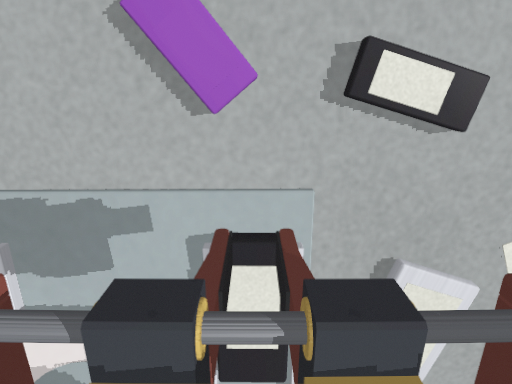

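The wrist view shows the pack's rear end at about (253,232) between the fingers; in the charger frame it is at x=−120, y≈123. I'll descend behind it and push.

Request:
{"name": "jog_arm", "arguments": {"commands": [[-0.45,[0,0,0.3],[0,0,0]],[-0.45,[0,0,0.3],[0,0,0]],[-0.45,[0,0,0.16],[0,0,0]],[-0.45,[0,0,0],[0,0,0]],[-0.45,[-0.1,0,0],[0,0,0]],[-0.45,[-0.06,0,0],[0,0,0]],[-0.45,[-0.06,0,0],[0,0,0]],[-0.45,[-0.06,0,0],[0,0,0]],[-0.45,[-0.06,0,0],[0,0,0]],[-0.45,[0,0,0],[0,0,0]]]}}

```text
t: 3.2
ee_pos: [479.1, 158.2, 17.0]
orientation: [0.142, 3.136, 0.001]
ft_force: [0.6, -0.0, -0.3]
width: 24.1
grasp_force: 0.0
```

Request:
{"name": "jog_arm", "arguments": {"commands": [[-0.45,[-0.04,0,0],[0,0,0]],[-0.45,[-0.04,0,0],[0,0,0]],[-0.45,[-0.03,0,0],[0,0,0]],[-0.45,[0,0,0],[0,0,0]]]}}

```text
t: 3.6
ee_pos: [489.3, 157.2, 16.6]
orientation: [0.141, 3.138, 0.0]
ft_force: [0.2, -0.6, -0.3]
width: 24.0
grasp_force: 0.0
```

Request:
{"name": "jog_arm", "arguments": {"commands": [[-0.45,[-0.015,0,0],[0,0,0]],[-0.45,[-0.015,0,0],[0,0,0]]]}}

```text
t: 3.8
ee_pos: [489.4, 156.7, 16.4]
orientation: [-0.141, -3.134, 0.001]
ft_force: [-10.9, 3.7, 6.5]
width: 24.6
grasp_force: 5.4
```

Request:
{"name": "jog_arm", "arguments": {"commands": [[-0.45,[-0.01,0,0],[0,0,0]],[-0.45,[-0.01,0,0],[0,0,0]]]}}

```text
t: 4.0
ee_pos: [489.5, 156.4, 16.2]
orientation: [-0.141, -3.131, 0.003]
ft_force: [-16.7, 4.5, 10.4]
width: 23.9
grasp_force: 7.6
```

Run:
```python
from h import *
state(); c=cam('top'); Q=tochg(cloud(c)); z=c['z_map']>0
m=z&(Q[...,2]>20)&(Q[...,2]<45)&(abs(Q[...,1]-125)<20)&(Q[...,0]>0)&(Q[...,0]<75)
h=np.histogram(Q[m][:,0],bins=np.arange(0,76,3)); print(list(zip(h[1],h[0])))
cv2.imwrite('pics/t2.png',cv2.resize(c['image'][135:265,165:345],None,fx=4,fy=4,interpolation=cv2.INTER_CUBIC))
```

```text
t 4.0 tcp [489.5 156.4  16.2] chg [-101.1  124.3   16.2] f [-16.7   4.5  10.4] w 23.9
[[-0.996, 0.09, -0.008], [0.09, 0.996, -0.001], [0.008, -0.002, -1.0]] [ 0.29  0.6   1.97  0.    0.58 -1.2 ]
[(np.int64(0), np.int64(19)), (np.int64(3), np.int64(20)), (np.int64(6), np.int64(19)), (np.int64(9), np.int64(19)), (np.int64(12), np.int64(17)), (np.int64(15), np.int64(19)), (np.int64(18), np.int64(22)), (np.int64(21), np.int64(19)), (np.int64(24), np.int64(17)), (np.int64(27), np.int64(18)), (np.int64(30), np.int64(21)), (np.int64(33), np.int64(22)), (np.int64(36), np.int64(16)), (np.int64(39), np.int64(19)), (np.int64(42), np.int64(18)), (np.int64(45), np.int64(17)), (np.int64(48), np.int64(25)), (np.int64(51), np.int64(20)), (np.int64(54), np.int64(18)), (np.int64(57), np.int64(19)), (np.int64(60), np.int64(16)), (np.int64(63), np.int64(7)), (np.int64(66), np.int64(0)), (np.int64(69), np.int64(0)), (np.int64(72), np.int64(0))]
```

View pics/t2.png

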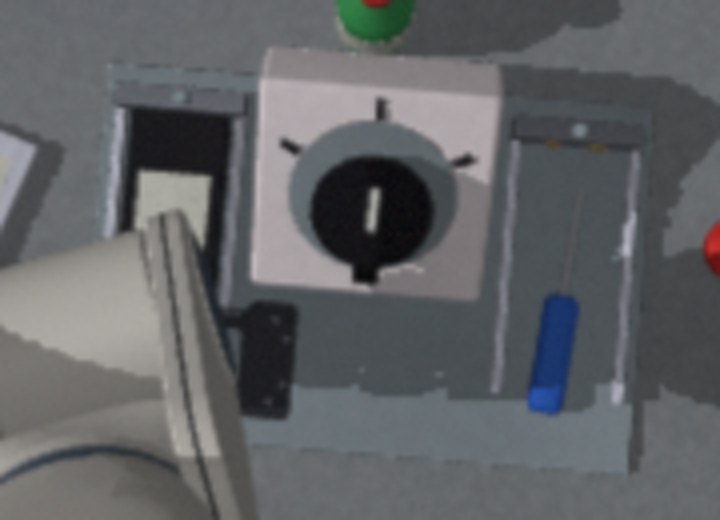

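The crop shows the pack flush against its contact block at about (180,100), with the selector untouched. Force rose while the pack stayed put, so it is home. Now I back off, rise, and flip the tool so the last joint has room for the turn.

Request:
{"name": "jog_arm", "arguments": {"commands": [[-0.45,[0.1,0,0],[0,0,0]],[-0.45,[0.2,0,0],[0,0,0]],[-0.45,[0,0,-0.3],[0,0,0]],[-0.45,[0,0,-0.4],[0,0,0]],[0.2,[0,0,-0.4],[0,0,0]],[0.2,[0,0,-0.4],[0,0,0]],[0.2,[0,0,-0.3],[0,0,0.18]],[0.2,[0,0,0],[0,0,0.18]],[0.2,[0,0,0],[0,0,0.18]],[0.2,[0,0,0],[0,0,0.18]]]}}

```text
t: 5.05
ee_pos: [464.2, 159.5, 197.3]
orientation: [1.019, 2.969, 0.002]
ft_force: [-0.8, 0.6, -0.5]
width: 52.9
grasp_force: 0.0
```

Request:
{"name": "jog_arm", "arguments": {"commands": [[0.2,[0,0,0],[0,0,0.18]],[0.2,[0,0,0],[0,0,0.18]],[0.2,[0,0,0],[0,0,0.18]],[0.2,[0,0,0],[0,0,0.18]],[0.2,[0,0,0],[0,0,0.18]],[0.2,[0,0,0],[0,0,0.18]],[0.2,[0,0,0],[0,0,0.18]],[0.2,[0,0,0],[0,0,0.18]],[0.2,[0,0,0],[0,0,0.18]],[0.2,[0,0,0],[0,0,0.18]]]}}

```text
t: 6.05
ee_pos: [464.1, 159.4, 196.8]
orientation: [2.705, 1.597, 0.002]
ft_force: [-0.3, -0.4, 0.1]
width: 52.7
grasp_force: 0.0
```

Request:
{"name": "jog_arm", "arguments": {"commands": [[0.2,[0,0,0],[0,0,0.18]],[0.2,[0,0,0],[0,0,0.18]],[0.2,[0,0,0],[0,0,0.18]],[0.2,[0,0,0],[0,0,0.18]],[0.2,[0,0,0],[0,0,0.18]],[0.2,[0,0,0],[0,0,0.18]],[0.2,[0,0,0],[0,0,0.18]],[0.2,[0,0,0],[0,0,0.18]],[0.2,[0,0,0],[0,0,0.04]],[0.2,[0,0,0],[0,0,0]]]}}

```text
t: 7.05
ee_pos: [464.0, 159.4, 196.8]
orientation: [-3.138, 0.141, -0.002]
ft_force: [0.1, -0.4, -0.1]
width: 52.7
grasp_force: 0.0
```

```bash
cat >> h.py <<'E'
def goal(off,ang=0,tip=35,A=np.array([0,0,95.])):
    # tool pose wanted: TCP off mm out along the normal; x up-slope turned by ang about normal
    t=np.radians(tip); n=C@[-np.sin(t),0,np.cos(t)]; u=C@[np.cos(t),0,np.sin(t)]
    u=R.from_rotvec(n*ang).apply(u); G=np.c_[u,np.cross(-n,u),-n]; return O+C@A+n*off,G
def todo(p,G):
    o,M=state(); print('shift/100 in tool now',(M.T@(p-o['ee_pos'])/100).round(3),'turn/45deg',(R.from_matrix(M.T@G).as_rotvec(degrees=True)/45).round(3)
     ,'shift in goal axes',(G.T@(p-o['ee_pos'])/100).round(3))
E
python3 - <<'E'
from h import *
p,G=goal(100); todo(p,G)
E
```

```text
t 7.05 tcp [464.  159.4 196.8] chg [-126.7  125.   196.8] f [ 0.1 -0.4 -0.1] w 52.7
[[0.996, -0.09, 0.001], [-0.09, -0.996, 0.0], [0.001, -0.0, -1.0]] [ 0.31  0.26  1.94 -0.    0.93  1.97]
shift/100 in tool now [0.694 1.25  0.199] turn/45deg [-0.     0.776 -0.   ] shift in goal axes [0.454 1.25  0.561]
```

Request:
{"name": "jog_arm", "arguments": {"commands": [[0.2,[0,0,0],[0,0.155,0]],[0.2,[0,0,0],[0,0.155,0]],[0.2,[0,0,0],[0,0.155,0]],[0.2,[0,0,0],[0,0.155,0]],[0.2,[0,0,0],[0,0.156,0]],[0.2,[0.1,0.3,0],[0,0,0]],[0.2,[0.1,0.3,0],[0,0,0]],[0.2,[0.1,0.35,0],[0,0,0]],[0.2,[0.1,0.3,0.2],[0,0,0]],[0.2,[0,0,0],[0,0,0]]]}}

```text
t: 8.05
ee_pos: [512.8, 12.8, 223.0]
orientation: [-3.01, 0.096, -0.859]
ft_force: [1.3, 0.5, -0.0]
width: 52.9
grasp_force: 0.0
```

Run:
```python
from h import *
p,G=goal(100); todo(p,G)
c=cam('wrist'); cv2.imwrite('pics/w2.png',c['image'])
P=cloud(c); hsv=cv2.cvtColor(c['image'],cv2.COLOR_BGR2HSV); 
q=(P-(O+[0,0,95]))@np.c_[G[:,0],-G[:,1],-G[:,2]]   # up-slope, left(+Y), normal
ok=(c['z_map']>0)&(abs(q[...,0])<60)&(abs(q[...,1])<60)
w=ok&(hsv[...,2]>140)&(abs(q[...,2])<8); print('face d',np.median(q[w][:,2]) if w.sum() else None,w.sum())
for lo,hi in((46,58),(18,30)):
    m=ok&(hsv[...,2]<70)&(q[...,2]>lo)&(q[...,2]<hi)
    if m.sum()>30: print(lo,m.sum(),np.percentile(q[m],[2,50,98],axis=0).round(1).tolist(),cv2.minAreaRect(q[m][:,:2].astype(np.float32)))
```

```text
t 8.05 tcp [512.8  12.8 223. ] chg [-64.9 -16.6 223. ] f [ 1.3  0.5 -0. ] w 52.9
[[0.848, -0.056, 0.528], [-0.061, -0.998, -0.008], [0.527, -0.026, -0.849]] [ 0.01  0.09  2.24 -0.05  0.26  1.69]
shift/100 in tool now [-0.176 -0.152  0.438] turn/45deg [-0.051  0.071  0.018] shift in goal axes [-0.202 -0.166  0.421]
face d -0.3400849579370426 7779
46 1145 [[-26.2, -9.2, 48.0], [2.6, -1.5, 51.1], [35.2, 6.1, 52.5]] ((3.8840484619140625, -1.686936378479004), (15.892667770385742, 64.24535369873047), 89.46493530273438)
18 2938 [[-28.4, -33.9, 21.2], [2.9, -10.6, 23.3], [34.0, 30.0, 24.9]] ((1.4075260162353516, -2.1837234497070312), (69.26902770996094, 68.79552459716797), 84.62299346923828)
```

View pics/w2.png

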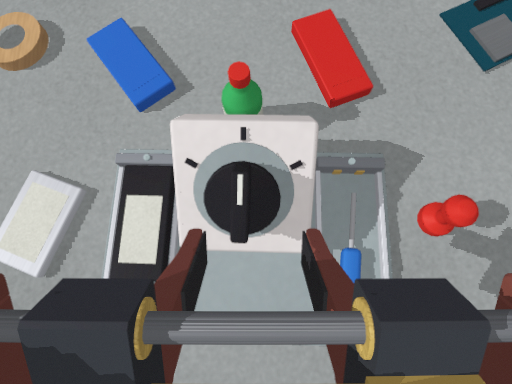

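The wrist view shows the knob centre at about (242,200) with the bar up-slope. It measures about 1.5 mm right of my axis, and the face height agrees. Joint 5 is near its lower limit, so I check reach at the knob first.

Run:
```python
from h import *
from scipy.optimize import least_squares
D=np.array([[.4238,1.6307,1.0886,273.2,561.5,221.9],[.41,2.05,.68,443.6,161.1,92.7],[.6,1.97,.58,489.5,156.4,16.2],[.26,1.94,.93,464,159.4,196.8],[.09,2.24,.26,512.8,12.8,223.]])
def f(p,q):
    a,h,L1,L2,L3,e=p; s=q[:,0]+q[:,1]; t=s+q[:,2]
    return np.c_[a+L1*np.sin(q[:,0])+L2*np.sin(s)+e*np.cos(s)+L3*np.sin(t), h+L1*np.cos(q[:,0])+L2*np.cos(s)-e*np.sin(s)+L3*np.cos(t)]
r=np.sqrt(np.hypot(D[:,3],D[:,4])**2-12.5**2); Y=np.c_[r,D[:,5]]
best=None
for L in(300,400,500):
  s=least_squares(lambda p:(f(p,D)-Y).ravel(),[0,300,L,L,250,0])
  print(s.x.round(0),s.cost.round(1))
p=s.x
for off in(45,35,27,18):
  for tip in(35,32,28,24):
    g=O+C@[0,-1.5,95]+C@[-.574,0,.819]*off; rr=np.hypot(g[0],g[1])
    t=np.pi-np.radians(tip)
    k=least_squares(lambda q:np.r_[(f(p,q[None])-[[rr,g[2]]])[0],100*(q.sum()-t)],[.3,2.,.2]); print(off,tip,k.x.round(2),round(k.cost,2))
```

```text
[ -6. 310. 580. 484. 324.  78.] 7.0
[ -6. 310. 580. 484. 324.  78.] 7.0
[ -6. 310. 580. 484. 324.  78.] 7.0
45 35 [ 0.35  2.27 -0.09] 0.0
45 32 [0.34 2.23 0.01] 0.0
45 28 [0.34 2.19 0.13] 0.0
45 24 [0.34 2.14 0.24] 0.0
35 35 [ 0.38  2.26 -0.1 ] 0.0
35 32 [ 0.37  2.23 -0.01] 0.0
35 28 [0.36 2.18 0.11] 0.0
35 24 [0.36 2.13 0.23] 0.0
27 35 [ 0.4   2.25 -0.12] 0.0
27 32 [ 0.39  2.22 -0.02] 0.0
27 28 [0.38 2.17 0.1 ] 0.0
27 24 [0.38 2.13 0.22] 0.0
18 35 [ 0.42  2.24 -0.13] 0.0
18 32 [ 0.41  2.21 -0.04] 0.0
18 28 [0.4  2.17 0.09] 0.0
18 24 [0.4  2.12 0.2 ] 0.0
```

At 35° tilt joint 5 would be out of range, so I use a 24° tool tilt. The fingers will straddle the bar loosely, press on the skirt, and turn. First I set the tilt and position above the knob.

```bash
cat >> h.py <<'E'
NW=C@[-np.sin(np.radians(35)),0,np.cos(np.radians(35))]
def plan(off,tip=24,y=-1.5):
    G=goal(0,0,tip)[1]; todo(O+C@[0,y,95.]+NW*off,G); print('normal in goal axes',(G.T@NW).round(3))
E
python3 - <<'E'
from h import *
plan(80)
E
```

```text
t 8.1 tcp [511.9  13.9 222.7] chg [-66.  -15.6 222.7] f [-0.5  0.3 -0. ] w 53.0
[[0.848, -0.057, 0.526], [-0.063, -0.998, -0.007], [0.526, -0.027, -0.85]] [ 0.01  0.08  2.24 -0.05  0.27  1.69]
shift/100 in tool now [-0.154 -0.118  0.64 ] turn/45deg [-0.05  -0.171  0.021] shift in goal axes [-0.07  -0.141  0.65 ]
normal in goal axes [-0.191 -0.    -0.982]
```

Request:
{"name": "jog_arm", "arguments": {"commands": [[-0.36,[0,0,0],[-0.025,-0.085,0.01]],[-0.36,[0,0,0],[-0.025,-0.085,0.01]],[-0.36,[-0.03,-0.07,0.2],[0,0,0]],[-0.36,[-0.03,-0.07,0.2],[0,0,0]],[-0.36,[0,0,0],[0,0,0]],[-0.36,[0,0,0],[0,0,0]]]}}

```text
t: 8.7
ee_pos: [522.9, 29.4, 183.9]
orientation: [3.052, -0.129, 0.649]
ft_force: [0.8, -0.1, 0.4]
width: 28.1
grasp_force: 0.0
```

Run:
```python
from h import *
plan(75)
```

```text
t 8.7 tcp [522.9  29.4 183.9] chg [-56.4   0.9 183.9] f [ 0.8 -0.1  0.4] w 28.1
[[0.91, -0.085, 0.405], [-0.077, -0.996, -0.035], [0.407, 0.001, -0.914]] [ 0.07  0.2   2.16 -0.17  0.38  1.88]
shift/100 in tool now [0.01  0.024 0.305] turn/45deg [-0.002  0.     0.006] shift in goal axes [0.01  0.024 0.305]
normal in goal axes [-0.191 -0.    -0.982]
```

Request:
{"name": "jog_arm", "arguments": {"commands": [[-0.36,[0.01,0.024,0.15],[0,0,0]],[-0.36,[0,0,0.155],[0,0,0]],[-0.36,[0.02,0,0.1],[0,0,0]],[-0.36,[0.02,0,0.1],[0,0,0]],[-0.36,[0.02,0,0.1],[0,0,0]],[-0.36,[0.01,0,0.05],[0,0,0]],[-0.36,[0,0,0],[0,0,0]],[-0.36,[0,0,0],[0,0,0]]]}}

```text
t: 9.5
ee_pos: [557.1, 23.3, 127.4]
orientation: [3.052, -0.132, 0.65]
ft_force: [-0.3, -0.2, -0.2]
width: 28.0
grasp_force: 0.0
```

Run:
```python
from h import *
plan(26); c=cam('wrist'); cv2.imwrite('pics/w3.png',c['image'])
```

```text
t 9.5 tcp [557.1  23.3 127.4] chg [-21.8  -2.1 127.4] f [-0.3 -0.2 -0.2] w 28.0
[[0.91, -0.086, 0.406], [-0.079, -0.996, -0.035], [0.407, 0.0, -0.913]] [ 0.05  0.36  2.12 -0.23  0.25  1.92]
shift/100 in tool now [ 0.018 -0.006  0.129] turn/45deg [-0.001 -0.001  0.004] shift in goal axes [ 0.018 -0.006  0.129]
normal in goal axes [-0.191 -0.    -0.982]
```

View pics/w3.png

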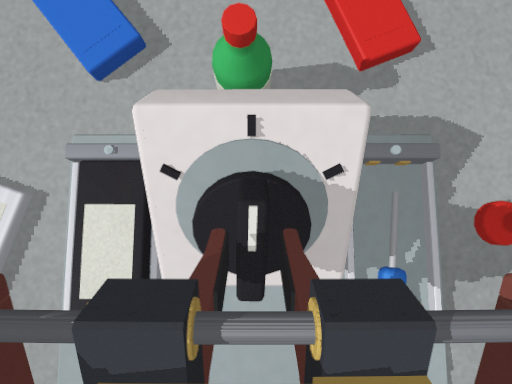

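The wrist view shows the fingers (at u≈217 and 287) straddling the bar, centred at u≈252. I narrow the gap, then press in steps.

Request:
{"name": "jog_arm", "arguments": {"commands": [[-0.52,[0.018,-0.006,0.06],[0,0,0]],[-0.52,[0,0,0.06],[0,0,0]],[-0.52,[0,0,0.01],[0,0,0]],[-0.52,[0,0,0],[0,0,0]]]}}

```text
t: 9.95
ee_pos: [564.4, 23.4, 116.3]
orientation: [3.052, -0.132, 0.651]
ft_force: [0.2, -0.0, 0.5]
width: 21.1
grasp_force: 0.7
```

Request:
{"name": "jog_arm", "arguments": {"commands": [[-0.52,[0.008,0,0.04],[0,0,0]],[-0.52,[0.006,0,0.03],[0,0,0]],[-0.52,[0,0,0],[0,0,0]]]}}

```text
t: 10.25
ee_pos: [568.5, 23.0, 110.4]
orientation: [3.052, -0.132, 0.651]
ft_force: [-3.1, 1.2, 6.0]
width: 20.9
grasp_force: 3.4
```

Run:
```python
from h import *
plan(17)
```

```text
t 10.25 tcp [568.5  23.  110.4] chg [-10.4  -1.4 110.4] f [-3.1  1.2  6. ] w 20.9
[[0.91, -0.086, 0.407], [-0.079, -0.996, -0.035], [0.408, 0.0, -0.913]] [ 0.05  0.4   2.11 -0.26  0.22  1.95]
shift/100 in tool now [-0.001  0.001  0.016] turn/45deg [-0.002 -0.002  0.004] shift in goal axes [-0.001  0.001  0.016]
normal in goal axes [-0.191 -0.    -0.982]
```

Request:
{"name": "jog_arm", "arguments": {"commands": [[-0.52,[0.006,0,0.03],[0,0,0]],[-0.52,[0.003,0,0.015],[0,0,0]],[-0.52,[0,0,0],[0,0,0]]]}}

```text
t: 10.55
ee_pos: [571.1, 22.8, 106.9]
orientation: [3.052, -0.132, 0.651]
ft_force: [-2.7, 0.5, 7.5]
width: 21.2
grasp_force: 4.3
```

Request:
{"name": "jog_arm", "arguments": {"commands": [[-0.52,[0,0,0],[0,0,-0.08]],[-0.52,[0,0,0],[0,0,-0.08]],[-0.52,[0,0,0],[0,0,-0.08]],[-0.52,[0,0,0],[0,0,-0.08]],[-0.52,[0,0,0],[0,0,0]]]}}

```text
t: 11.05
ee_pos: [570.4, 22.2, 106.7]
orientation: [2.995, 0.249, 0.63]
ft_force: [-4.7, -2.9, 7.0]
width: 21.2
grasp_force: 5.2
```

Run:
```python
from h import *
plan(14); print(get_obs()['moment'])
```

```text
t 11.05 tcp [570.4  22.2 106.7] chg [ -8.5  -2.  106.7] f [-4.7 -2.9  7. ] w 21.2
[[0.903, 0.144, 0.405], [0.173, -0.984, -0.036], [0.394, 0.103, -0.914]] [ 0.05  0.41  2.11 -0.26  0.22  1.7 ]
shift/100 in tool now [ 0.005 -0.004  0.004] turn/45deg [-0.001 -0.     0.326] shift in goal axes [ 0.003 -0.005  0.004]
normal in goal axes [-0.191 -0.    -0.982]
[-0.62543246  0.3727803  -0.37506579]
```

Request:
{"name": "jog_arm", "arguments": {"commands": [[-0.52,[0,0,0],[0,0,-0.08]],[-0.52,[0,0,0],[0,0,-0.08]],[-0.52,[0,0,0],[0,0,-0.08]],[-0.52,[0,0,0],[0,0,0]]]}}

```text
t: 11.45
ee_pos: [570.8, 22.5, 107.0]
orientation: [2.923, 0.524, 0.611]
ft_force: [-3.4, -1.0, 7.9]
width: 20.9
grasp_force: 6.7
```

Run:
```python
from h import *
plan(14); print(get_obs()['moment']); c=cam('wrist'); cv2.imwrite('pics/w4.png',c['image'])
```

```text
t 11.45 tcp [570.8  22.5 107. ] chg [ -8.   -1.8 107. ] f [-3.4 -1.   7.9] w 20.9
[[0.859, 0.31, 0.406], [0.354, -0.934, -0.036], [0.369, 0.175, -0.913]] [ 0.05  0.41  2.11 -0.26  0.21  1.51]
shift/100 in tool now [-0.001 -0.003  0.004] turn/45deg [-0.001 -0.002  0.566] shift in goal axes [-0.002 -0.003  0.004]
normal in goal axes [-0.191 -0.    -0.982]
[-0.47161462  0.10960679 -0.25581928]
```

View pics/w4.png

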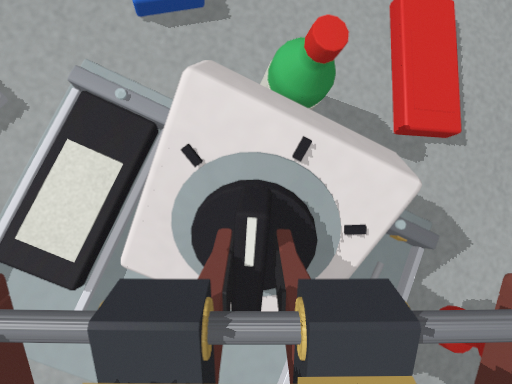

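The wrist view shows the bar turning with the fingers and now pointing between the middle and left ticks. I continue the turn.

Request:
{"name": "jog_arm", "arguments": {"commands": [[-0.52,[0,0,0],[0,0,-0.08]],[-0.52,[0,0,0],[0,0,-0.08]],[-0.52,[0,0,0],[0,0,-0.08]],[-0.52,[0,0,0],[0,0,-0.08]],[-0.52,[0,0,0],[0,0,-0.08]],[-0.52,[0,0,0],[0,0,0]]]}}

```text
t: 12.1
ee_pos: [571.2, 23.0, 107.2]
orientation: [2.754, 0.958, 0.569]
ft_force: [-3.3, 2.3, 7.8]
width: 21.8
grasp_force: 8.8
```

Request:
{"name": "jog_arm", "arguments": {"commands": [[-0.52,[0,0,0],[0,0,-0.08]],[-0.52,[0,0,0],[0,0,-0.08]],[-0.52,[0,0,0],[0,0,-0.08]],[-0.52,[0,0,0],[0,0,-0.08]],[-0.52,[0,0,0],[0,0,-0.08]],[-0.52,[0,0,0],[0,0,0]]]}}

```text
t: 12.7
ee_pos: [570.8, 23.3, 106.9]
orientation: [2.528, 1.354, 0.513]
ft_force: [-4.9, 5.0, 6.9]
width: 21.1
grasp_force: 9.4
```

Run:
```python
from h import *
plan(14); print(get_obs()['moment']); c=cam('wrist'); cv2.imwrite('pics/w5.png',c['image'])
```

```text
t 12.7 tcp [570.8  23.3 106.9] chg [ -8.2  -0.9 106.9] f [-4.9  5.   6.9] w 21.1
[[0.512, 0.757, 0.407], [0.836, -0.547, -0.035], [0.196, 0.358, -0.913]] [ 0.05  0.41  2.11 -0.26  0.21  0.88]
shift/100 in tool now [-0.005  0.002  0.005] turn/45deg [-1.000e-03 -3.000e-03  1.367e+00] shift in goal axes [-0.001  0.006  0.005]
normal in goal axes [-0.191 -0.    -0.982]
[0.61100737 0.25519393 0.25985104]
```

View pics/w5.png

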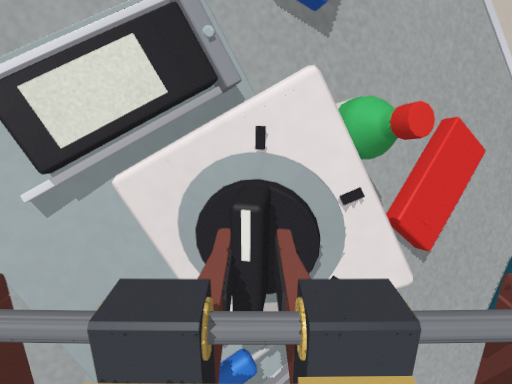

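The bar now points at the left tick, after a tool turn of 61.5°. I ease the grip and withdraw along the normal so it can pop out.

Request:
{"name": "jog_arm", "arguments": {"commands": [[-0.42,[-0.004,-0.007,-0.04],[0,0,0]],[-0.36,[-0.004,-0.007,-0.04],[0,0,0]],[-0.36,[-0.004,-0.007,-0.04],[0,0,0]],[-0.36,[-0.004,-0.007,-0.04],[0,0,0]],[-0.36,[-0.009,-0.017,-0.1],[0,0,0]],[-0.36,[-0.018,-0.034,-0.2],[0,0,0]],[-0.36,[-0.027,-0.05,-0.3],[0,0,0]],[-0.36,[-0.027,-0.05,-0.3],[0,0,0]],[-0.36,[0,0,0],[0,0,0]],[-0.36,[0,0,0],[0,0,0]]]}}

```text
t: 13.75
ee_pos: [509.8, 28.3, 196.1]
orientation: [2.528, 1.351, 0.515]
ft_force: [0.3, -0.8, -0.4]
width: 28.1
grasp_force: 0.0
```

Run:
```python
from h import *
state(); c=cam('wrist'); cv2.imwrite('pics/w6.png',c['image'])
P=cloud(c); hsv=cv2.cvtColor(c['image'],cv2.COLOR_BGR2HSV); Q=tochg(P)
G=goal(0)[1]; q=(P-(O+[0,0,95]))@np.c_[G[:,0],-G[:,1],-G[:,2]]
ok=(c['z_map']>0)&(abs(q[...,0])<60)&(abs(q[...,1])<60)
for lo,hi in((36,60),(4,30)):
    m=ok&(hsv[...,2]<70)&(q[...,2]>lo)&(q[...,2]<hi); a=q[m]
    if lo==36: a=a[a[:,2]>np.percentile(a[:,2],40)]
    print(lo,m.sum(),np.percentile(a,[2,50,98],axis=0).round(1).tolist(),cv2.minAreaRect(a[:,:2].astype(np.float32)))
w=ok&(hsv[...,2]>150)&(q[...,2]>36); print('white line',w.sum(),q[w].mean(0),np.degrees(np.arctan2(q[w].mean(0)[1]+1.5,q[w].mean(0)[0])))
m=(c['z_map']>0)&(Q[...,2]>24)&(Q[...,2]<38)&(abs(Q[...,1]-125)<29)&(hsv[...,2]<60); print('pack x',np.percentile(Q[m][:,0],[1,99]).round(1),'block',np.percentile(Q[(abs(Q[...,1]-125)<20)&(Q[...,2]>31)&(Q[...,2]<40)&(abs(Q[...,0]-55)<25)][:,0],[2,98]))
```

```text
t 13.75 tcp [509.8  28.3 196.1] chg [-69.3  -1.5 196.1] f [ 0.3 -0.8 -0.4] w 28.1
[[0.513, 0.755, 0.408], [0.835, -0.549, -0.035], [0.198, 0.359, -0.912]] [ 0.07  0.16  2.18 -0.17  0.4   0.8 ]
36 1542 [[-16.9, -24.3, 50.9], [0.1, -1.4, 51.5], [20.9, 27.7, 52.8]] ((1.9309883117675781, 1.7442340850830078), (63.69507598876953, 14.653120040893555), 57.49496078491211)
4 3637 [[-31.3, -32.8, 20.0], [5.6, 0.6, 23.4], [33.6, 32.3, 25.1]] ((5.113964080810547, 0.9795875549316406), (80.77374267578125, 69.84033966064453), 22.17743682861328)
white line 1440 [ 40.15107967  10.56456781 194.42070719] 16.72443462054702
pack x [-89.5  47.5] block [49.176801   62.76816148]
```

View pics/w6.png

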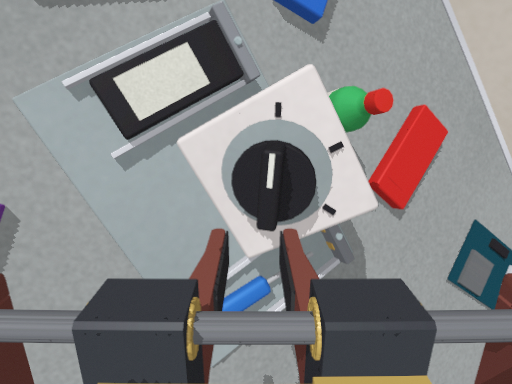

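The knob is at about 57.5°, on the left tick. Its bar top is back at 51.5 mm (51.1 before pressing), so it is fully out. The pack's rear end is at x=−89.5 (home is −90), and the gripper is clear.

```bash
python3 -c "
from h import *
print(close_job())"
```

```text
the job is handed in; nothing more can be done
None
```

The job is handed in: the pack sits home against the left bay's contacts, and the selector was pushed in, turned to the left-bay position and popped fully back out, with the screwdriver and the other things left untouched (about 14 s of the 58 s used).

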